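# Fish a dropped spacer out of a machine gap with a hooked rod

### The arm

A 6-joint arm with a two-finger parallel gripper is mounted at the origin on the work surface. World frame = base frame: x ahead of the robot, y to its left, z up, the work surface at z = 0. Lengths are in m, angles in rad, forces in N, time in s.
With the tool pointing down it reaches from about 0.35 to 0.725 m from the base axis. Payload 6 kg.
Tool frame: the origin (TCP) lies between the finger pads; the fingertips stand 17 mm ahead of it and the grasp point (between the pads) lies 2 mm behind it; z points along the fingers, x is the direction in which the jaws open and shut, and the axes are right-handed (so a half turn about z gives the same grasp; the last joint's range is limited). The gripper opens to 85 mm and grips with 20 to 120 N. Pads are 22 mm wide; open, the fingers measure 114 mm over their backs; the gripper's body (76 mm by 85 mm) begins 54 mm behind the grasp point. The pads swing forward as they close: fully open they stand 13 mm farther back than shut.
Start: joints at [1.458, 0.04, 0.085, 0, -1.615, -0.334], TCP at [0.259, 0.541, 0.226] pointing down, gripper open.
Joint ranges: [-2.56, 2.56], [-1.29, 2.01], [-1.08, 1.49], [-3.29, 1.98], [-2.81, -0.18], [-2.99, 2.99]. Speed limits (rad/s): [2.57, 2.57, 3.01, 3.14, 3.14, 3.14].

### API

Orientations are given as [roll, pitch, yaw] about the fixed x, y, z axes, in that order (R = Rz(yaw) Ry(pitch) Rx(roll)).
In Python, from workcell import manip gives the robot as it stands.
- The arm moves only by the tool arm_command, never from a script. Its argument "targets" is a list of rows, each a list of 5 numbers: the opening, from -1 (shut) to 1 (fully open), then the shift along the tool's x, y, z in mm, then the turn about the tool's z in degrees. A call has exactly 8 rows; each row shifts and turns the commanded pose from where the row before left it, along the tool's axes as they then stand; what a row does not reach is not made up. A row lasts 1/12 s, in which the tool goes at most 41.7 mm and 7.16 degrees, less where a joint would pass 70% of its speed; a pose out of reach is approached as far as the arm can. A call with a gripper value outside its range is refused whole. The fingers move at their own pace and stop on an object; "newtons" is the grip in N (left out, the last holds). Time passes only in rows, so rows that do not move let the fingers close, or fill a call up. It gives the time, the measured TCP pose, the force and the opening at its end, in the units of the state.
- manip.get_obs(): the state, without advancing time (a new reading comes with each control period).
- manip.get_image(name): name is "side" or "top" or "wrist"; returns a dict with "pixels" (384x512x3 uint8, red, green, blue), "K" (3x3 intrinsics, pixels), "pose" (4x4, takes a point from camera to world coordinates). Camera axes: x right, y up, looking along -z (the intrinsics and any distortion apply to the point x, -y, -z); pixel columns grow to the right and rows downward; lengths in m; the calibration is good to about 2 mm. A picture is of the moment at which its call begins. There is no depth.
- manip.job_done(): hands the job in, once; it reports no verdict.
The state is a dict: "t": time; "q": joint angles; "joint_velocities": joint speeds; "joint_torque": joint torques, N m; "tcp_pos": TCP position; "orientation": TCP orientation; "ft_force": force on the tool from outside, world axes, zero at the start; "wrist_torque": the same for the moment, N m; "opening": opening from 0.0 (shut) to 1.0 (fully open).
Only numpy, scipy, OpenCV 4.12 (cv2) and the standard library are available. Lean on these libraries where they do the work, as an engineer would, in place of code of your own. Each camera call takes 0.05 s, during which the arm holds its last target.

### The job

A small steel spacer ring has dropped into the narrow gap between the two machine housings. Take the hooked rod from its rest, reach its bent foot down behind the spacer, feel gently for the floor of the gap, and draw the spacer out along the base plate until it lies flat on the open plate in front, wholly clear of the gap, without touching it with the gripper or pressing hard on the machine. Then hang the rod back in its rest, and leave everything else where it is.

Things in the scene. Friction and masses are not known exactly. Their poses are not given: they have to be found in the camera images.
- frame: Fixed machine frame: an aluminium housing (x -81 to -21 mm, 100 high) and a steel one (x 21 to 116, 70 high, a roller on top, x 66 to 110, to 118 high), y -180 to 0, with a gap 42 mm wide between, open above and at its mouth y = 0, end wall at y = -168. Origin: on the bench at the middle of the mouth, z up, +y straight out of the gap. Pressing the rod on it with over 20 N marks it.
- mouth (a point): Point on top of the base plate at the middle of the gap's mouth; axes as the frame. The grey-painted base plate, 4 mm thick, floors the gap and runs on level as the open front plate from the mouth to 150 mm out (+y), 140 mm wide (70 mm either side). The gripper's body does not fit into the gap.
- spacer: Steel spacer ring, 34 mm outside, 20 mm bore, 6 mm thick, 22 to 39 g; origin in the centre of its underside, z along its axis. Starts flat on the base plate in the gap, its centre 60 to 105 mm inside the mouth.
- rod: Upright hooked rod, 230 g. Origin: centre of the underside of its flange (36 x 36 x 6 mm), z up. Above the flange a black handle, 16 wide (x), 26 long (y), z 6 to 60, pinched across x from above. Below, a sleeve 12 mm thick to z = -66, out of which comes a steel bar 6 mm thick, bent at its end into a level foot that points along -y, its end 28 mm from the rod's axis (see foot).
- foot (a point): The rod's axis at z = -110 in the rod's frame, axes as the rod: roughly where its bent foot is, but not exactly. The bar is clamped in the sleeve at a length that is not measured and differs each time: the underside of the foot is 106 to 130 mm below the flange's underside. The foot is a round bar 6 mm thick. The clamp slips only above 60 N.
- seat (a point): Where the rod's origin lies when it hangs at home, 150 mm above the bench; z up. The fixed white rest is two rails along y (70 long, each from 8 to 26 mm either side of the middle, tops at 150) on two posts, with an open slot 16 mm wide between, through which the sleeve hangs and the foot, lying along the slot (-y), passes. The flange sits on the rails. Lift straight up.
- roller_a: knurled steel roller, a tube 72 mm across, 75 mm tall, standing on the bench; to be left alone
- roller_b: smaller knurled steel roller, a tube 60 mm across, 55 mm tall, standing on the bench; to be left alone
- cutter: dark toothed cutter wheel, about 60 mm across, 14 mm thick, lying flat on the bench; to be left alone
- collar: large steel ring 60 mm across, 14 mm thick, lying on the bench (not the spacer); to be left alone
- cone: brass flanged cone, 64 mm across, 45 mm tall; to be left alone
- wrench: steel wrench lying on the bench; to be left alone
- oil: white plastic bottle 56 mm across, 130 mm tall; to be left alone
Things that resemble listed ones, but are neither listed nor needed, are in the scene too. What is shaped like the part that bears seat but yellow is not meant.

How it is judged:
By the outcome, as a careful person would: the job done as asked, in the order asked, and still so for the second after the job is handed in, with the robot touching nothing.
It also fails if it takes over 51 s, if anything falls off the work surface, if the arm or the gripper's body presses on something with over 40 N, if the wrist force passes 120 N, or if a joint passes its speed limit or range.

## Working session

There is one attempt and no reset: what is moved stays moved. The work goes in short steps, Python scripts to look and compute and a tool call to move; the robot and the scene stay as the last step left them, time stands still between calls to the robot, and variables do not carry over. Pictures are saved under pics/ and viewed, and the job is handed in when it is done.

Besides the shell and the picture viewer there is one more tool, called as name(argument=value, ...) on one line, values as JSON. arm_command: Moves the arm, as the interface text tells. Its arguments: {"type":"object","properties":{"targets":{"type":"array"},"newtons":{"type":"number"}},"required":["targets"]}

```bash
mkdir -p pics; ls
python3 - <<'E'
from workcell import manip
import cv2,pickle
d={}
for n in("side","top","wrist"):
    im=manip.get_image(n); d[n]=im
    cv2.imwrite(f"pics/{n}0.png",cv2.resize(im["pixels"][:,:,::-1],(768,576),interpolation=cv2.INTER_CUBIC))
    print(n,im["K"].round(1).tolist(),im["pose"].round(3).tolist(),[k for k in im])
pickle.dump(d,open("d0.pkl","wb"))
print(manip.get_obs())
E
```

```text
pics
side [[457.4, 0.0, 256.0], [0.0, 457.4, 197.4], [0.0, 0.0, 1.0]] [[-0.999, 0.039, -0.019, 0.499], [-0.039, -0.596, 0.802, 1.163], [0.02, 0.802, 0.597, 0.969], [0.0, 0.0, 0.0, 1.0]] ['pixels', 'K', 'pose']
top [[361.1, 0.0, 263.6], [0.0, 361.1, 187.3], [0.0, 0.0, 1.0]] [[0.008, 0.993, -0.117, 0.423], [-1.0, 0.01, 0.015, 0.02], [0.016, 0.117, 0.993, 0.996], [0.0, 0.0, 0.0, 1.0]] ['pixels', 'K', 'pose']
wrist [[303.2, 0.0, 254.7], [0.0, 303.2, 194.4], [0.0, 0.0, 1.0]] [[-0.432, 0.855, 0.287, 0.333], [-0.902, -0.411, -0.135, 0.507], [0.003, -0.317, 0.949, 0.374], [0.0, 0.0, 0.0, 1.0]] ['pixels', 'K', 'pose']
{'t': 0.15, 'q': array([ 1.45772834e+00,  4.06331902e-02,  8.40215076e-02, -2.95751795e-04,
       -1.61551325e+00, -3.33725333e-01]), 'joint_velocities': array([-0.00124755, -0.0014088 ,  0.00374463,  0.0003483 ,  0.00116634,
       -0.00098103]), 'joint_torque': array([-2.15339627e-03, -3.68613696e+01,  3.47689962e+01,  6.93620682e+00,
       -4.43370678e-03,  5.92134640e-06]), 'tcp_pos': array([0.25907663, 0.54088337, 0.22522899]), 'orientation': array([-3.14143662e+00, -1.35209055e-03, -2.01757673e+00]), 'ft_force': array([-0.03190947,  0.17682792, -0.49639534]), 'wrist_torque': array([-0.05454015, -0.03605969, -0.01649829]), 'opening': 0.9993962802652341}
```

View pics/side0.png

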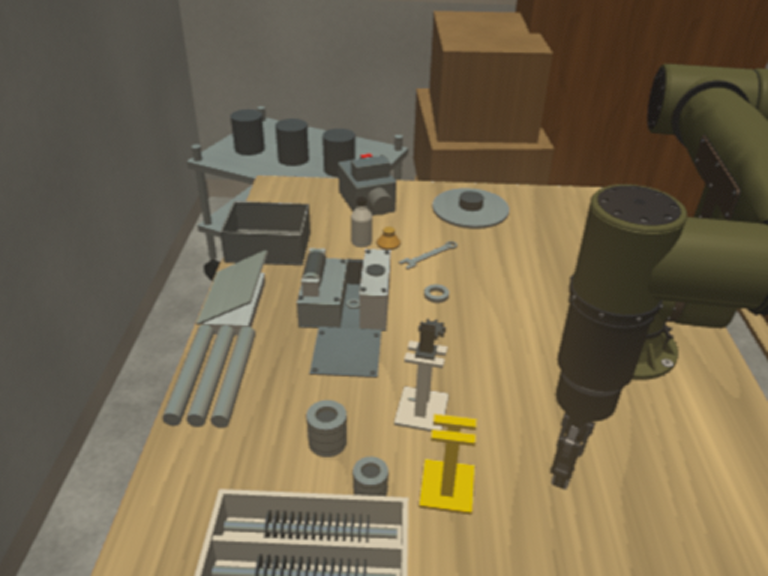

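View pics/top0.png

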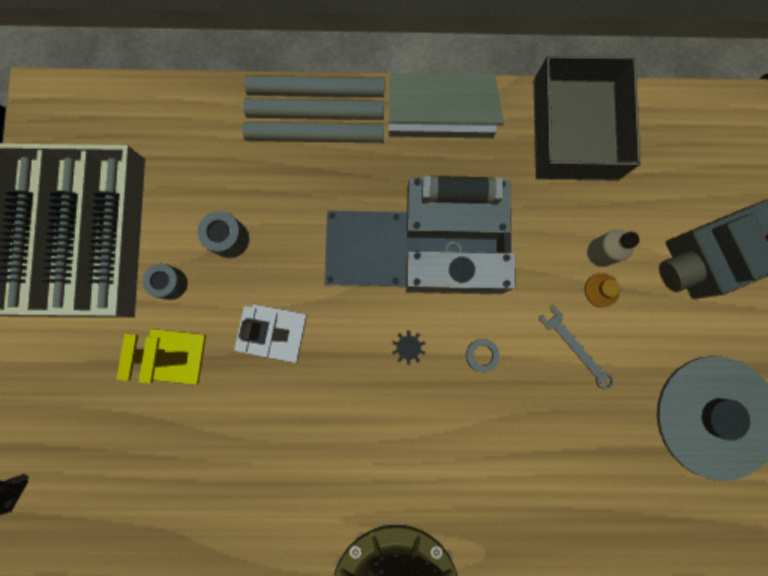

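View pics/wrist0.png

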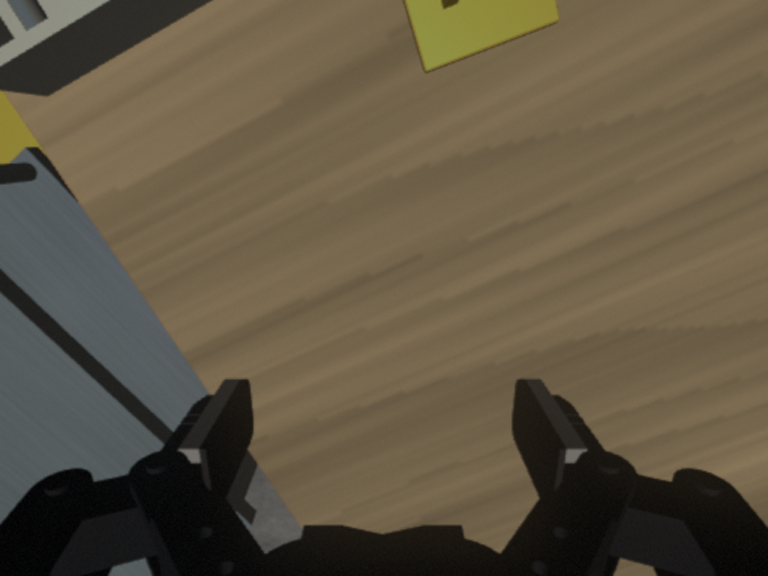

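The side and top views show the white rest with the rod at top (265,332) and side (425,370). The yellow rest at top (160,357) is a decoy. The frame is at top (460,235) with the ring at (454,247), and the mouth faces world +y. Ring look-alikes are the collar at (482,355), the rollers and the cutter. Cropping closer next.

```bash
cat > h.py <<'E'
import numpy as np,cv2,pickle
def ray(im,u,v):
    K=im["K"];P=im["pose"];d=np.array([(u-K[0,2])/K[0,0],-(v-K[1,2])/K[1,1],-1.]);return P[:3,3],P[:3,:3]@d
def atz(im,u,v,z):
    o,d=ray(im,u,v);return o+d*(z-o[2])/d[2]
def proj(im,p):
    P=im["pose"];c=P[:3,:3].T@(np.asarray(p)-P[:3,3]);K=im["K"];return np.array([K[0,2]+K[0,0]*c[0]/-c[2],K[1,2]+K[1,1]*c[1]/c[2]])
def crop(im,u0,v0,w,h,s,fn):
    c=im["pixels"][v0:v0+h,u0:u0+w,::-1];cv2.imwrite(fn,cv2.resize(c,None,fx=s,fy=s,interpolation=cv2.INTER_CUBIC))
E
python3 - <<'E'
from h import *
d=pickle.load(open("d0.pkl","rb"))
crop(d["top"],205,105,150,100,5,"pics/t_frame.png")
crop(d["top"],150,195,60,50,12,"pics/t_rest.png")
crop(d["side"],190,155,80,110,5,"pics/s_frame.png")
crop(d["side"],255,205,60,90,6,"pics/s_rest.png")
E
```

```text
(no output)
```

View pics/t_frame.png

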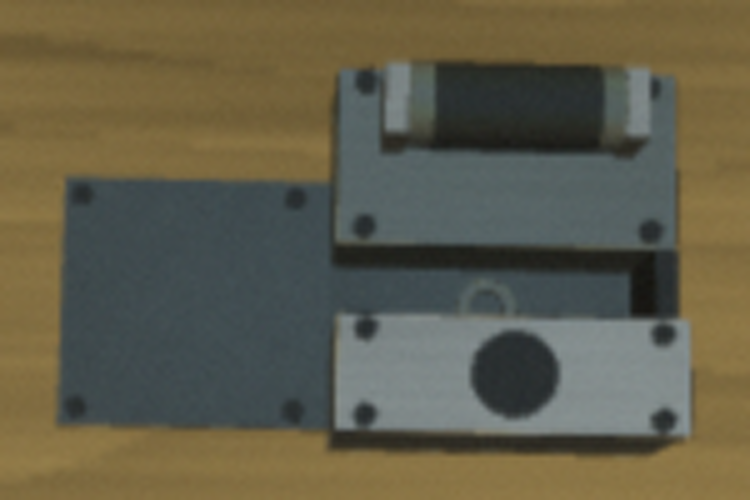

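View pics/t_rest.png

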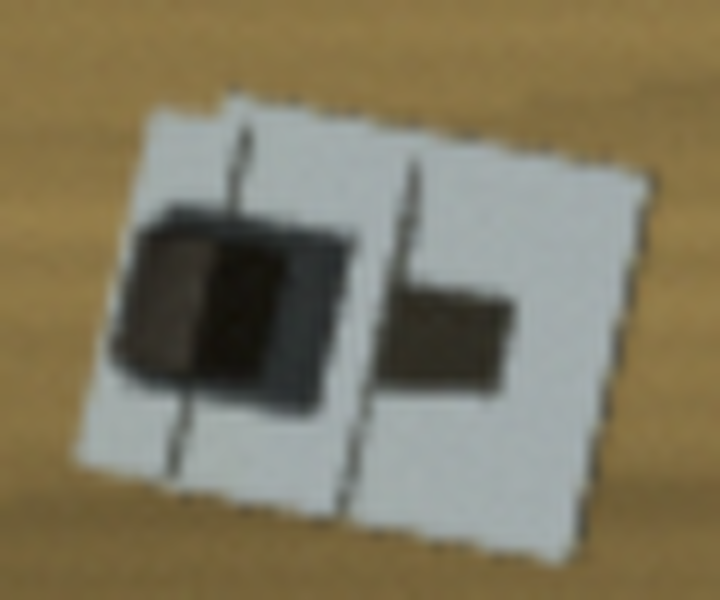

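View pics/s_frame.png

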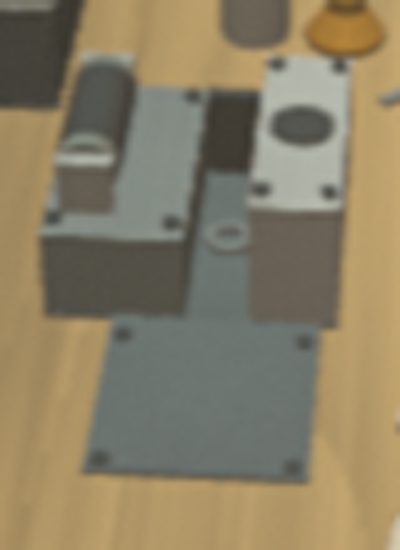

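View pics/s_rest.png

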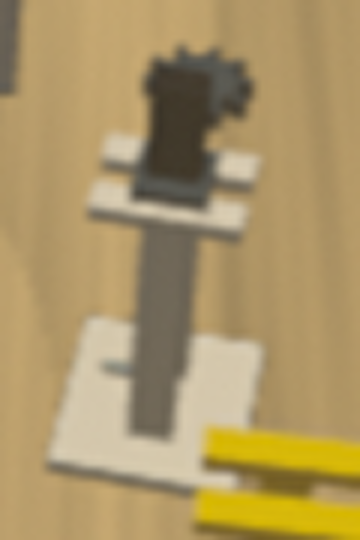

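```bash
cat > fit.py <<'E'
from h import *
from scipy.optimize import least_squares
d=pickle.load(open("d0.pkl","rb"))
T=lambda p,s,o:(np.array(p)+.5)/s-.5+np.array(o)
fr=[("top",(66,178),(70,150,4)),("top",(58,426),(-70,150,4)),("top",(335,313),(-21,0,100)),("top",(692,320),(-21,-180,100)),("top",(333,432),(-81,0,100)),("top",(690,437),(-81,-180,100)),("top",(335,243),(21,0,70)),("top",(677,248),(21,-180,70)),("top",(340,70),(116,0,70)),("top",(677,75),(116,-180,70)),
("side",(262,57),(-21,-180,100)),("side",(350,57),(-81,-180,100)),("side",(340,210),(-81,0,100)),("side",(250,205),(-21,0,100)),("side",(188,240),(21,0,70)),("side",(42,237),(116,0,70)),("side",(85,472),(70,150,4)),("side",(308,482),(-70,150,4)),("side",(205,90),(21,-180,70))]
off={"top":(205,105),"side":(190,155)}
obs=[(n,T(p,5,off[n]),np.array(l)/1e3) for n,p,l in fr]
def tr(x,l):
    c,s=np.cos(x[2]),np.sin(x[2]);return np.array([x[0]+c*l[0]-s*l[1],x[1]+s*l[0]+c*l[1],l[2]])
def fit(obs,x0):
    r=least_squares(lambda x:np.concatenate([proj(d[n],tr(x,l))-p for n,p,l in obs]),x0,loss="soft_l1",f_scale=.7)
    res=np.array([proj(d[n],tr(r.x,l))-p for n,p,l in obs]);return r.x,res
for nm in ("top","side",None):
    o=[a for a in obs if nm in(None,a[0])]
    F,res=fit(o,[.5,-.02,0]);print("frame",nm,F[:2].round(4),np.degrees(F[2]).round(2)); 
print(res.round(1).tolist())
ro=[("top",T(p,12,(150,195)),np.array([*l,150])/1e3) for p,l in [((148,107),(26,-35)),((75,460),(26,35)),((343,512),(-26,35)),((416,160),(-26,-35))]]
ro+=[("side",T(p,6,(255,205)),np.array([*l,150])/1e3) for p,l in [((90,210),(26,-35)),((243,232),(26,35)),((262,158),(-26,35)),((104,136),(-26,-35))]]
for nm in("top","side",None):
    R,res=fit([a for a in ro if nm in(None,a[0])],[.45,.2,1.5]);print("rest",nm,R[:2].round(4),np.degrees(R[2]).round(2))
print(res.round(1).tolist())
# spacer
inv=lambda p:[np.cos(F[2])*(p[0]-F[0])+np.sin(F[2])*(p[1]-F[1]),-np.sin(F[2])*(p[0]-F[0])+np.cos(F[2])*(p[1]-F[1])]
for n,p in[("top",(459,297)),("top",(516,297)),("top",(488,278)),("side",(205,236)),("side",(230,217)),("side",(230,254))]:
    print(n,p,(np.array(inv(atz(d[n],*T(p,5,off[n]),.008 if 1 else .01)))*1e3).round(1))
E
python3 fit.py
```

```text
frame top [ 0.6008 -0.0137] -0.5
frame side [ 0.6024 -0.0107] 0.25
frame None [ 0.6012 -0.0132] -0.4
[[-0.6, -0.1], [-0.5, -0.2], [-0.0, -0.1], [-0.2, -0.3], [0.1, -0.3], [0.5, -0.1], [-0.3, -0.0], [-0.0, 0.2], [-0.8, -0.7], [-0.4, -0.4], [1.5, -0.8], [1.0, -0.1], [0.8, -0.3], [0.1, -0.1], [-0.4, -0.2], [-0.4, -0.9], [-0.1, -0.6], [0.9, -0.5], [1.1, -0.8]]
rest top [0.4434 0.2244] 80.09
rest side [0.4446 0.2271] 81.22
rest None [0.4438 0.225 ] 80.33
[[0.0, -0.1], [-0.2, 0.2], [-0.4, -0.2], [-0.4, -0.6], [-0.0, -0.7], [0.4, -0.3], [-0.2, -0.5], [1.1, -0.6]]
top (459, 297) [  5.  -72.2]
top (516, 297) [   5.6 -104. ]
top (488, 278) [ 16.1 -88.4]
side (205, 236) [ 17.2 -85.4]
side (230, 217) [   1.7 -108.7]
side (230, 254) [ -1.8 -66.3]
```

arm_command(targets=[[1,0,0,-12,-5.3],[1,0,0,-12,-5.3],[1,0,0,-12,-5.2],[1,20,-17,0,0],[1,24,-20,0,0],[1,24,-20,0,0],[1,24,-20,0,0],[1,24,-20,0,0]], newtons=60)

```text
t: 0.82
tcp_pos: [0.3354, 0.4089, 0.2617]
orientation: [3.141, -0.0, -1.741]
ft_force: [0.2, 0.4, -0.1]
opening: 1.002
```

arm_command(targets=[[1,24,-20,0,0],[1,24,-20,0,0],[1,24,-20,0,0],[1,24,-20,0,0],[1,24,-20,0,0],[1,10,-9,0,0],[1,0,0,0,0],[1,0,0,0,0]])

```text
t: 1.48
tcp_pos: [0.4205, 0.2631, 0.2618]
orientation: [3.141, -0.0, -1.744]
ft_force: [-0.5, 1.1, -0.7]
opening: 0.998
```

```bash
cat > see.py <<'E'
import sys
from workcell import manip
from h import *
n,fn=sys.argv[1:3]
im=manip.get_image(n);pickle.dump(im,open(fn+".pkl","wb"))
if len(sys.argv)>3: crop(im,*map(int,sys.argv[3:8]),f"pics/{fn}.png")
else: crop(im,0,0,512,384,1.5,f"pics/{fn}.png")
o=manip.get_obs();print(o["t"],o["tcp_pos"].round(4),np.degrees(o["orientation"]).round(2),o["ft_force"].round(2),o["wrist_torque"].round(2),round(o["opening"],3))
E
python3 see.py wrist w1
```

```text
1.5333 [0.4202 0.2638 0.2617] [ 1.7997e+02 -1.0000e-02 -9.9830e+01] [ 0.14 -0.41  0.71] [-0.03  0.01  0.06] 1.0
```

View pics/w1.png

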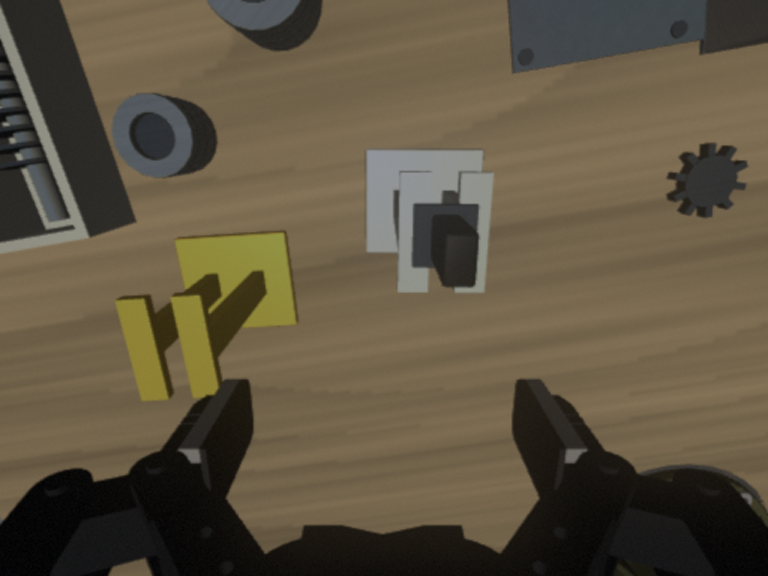

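```bash
python3 - <<'E'
from h import *
im=pickle.load(open("w1.pkl","rb"))
pts=[(400,172),(398,292),(485,292),(493,172)]
P=np.array([atz(im,(u+.5)/1.5-.5,(v+.5)/1.5-.5,.15) for u,v in pts])
print(P.round(4),P.mean(0))
for a,b in((0,1),(1,2),(2,3),(3,0)):
    e=P[b]-P[a];print(np.linalg.norm(e).round(4),np.degrees(np.arctan2(e[1],e[0])).round(1))
H=[(446,235),(478,235),(475,287),(447,285)]
P=np.array([atz(im,(u+.5)/1.5-.5,(v+.5)/1.5-.5,.21) for u,v in H]);print(P.round(4),P.mean(0))
E
python3 see.py wrist w1c 230 90 130 120 6
```

```text
[[0.483  0.2429 0.15  ]
 [0.4137 0.2554 0.15  ]
 [0.4046 0.2035 0.15  ]
 [0.4741 0.1919 0.15  ]] [0.44384171 0.22342061 0.15      ]
0.0704 169.8
0.0527 -99.9
0.0704 -9.4
0.0518 80.1
[[0.4567 0.2286 0.21  ]
 [0.4543 0.2145 0.21  ]
 [0.4301 0.2185 0.21  ]
 [0.4333 0.2312 0.21  ]] [0.44360755 0.22318835 0.21      ]
1.5833 [0.42   0.2641 0.2617] [ 1.7998e+02 -2.0000e-02 -9.9780e+01] [-0.2   0.67  0.41] [-0.01  0.03  0.02] 1.002
```

View pics/w1c.png

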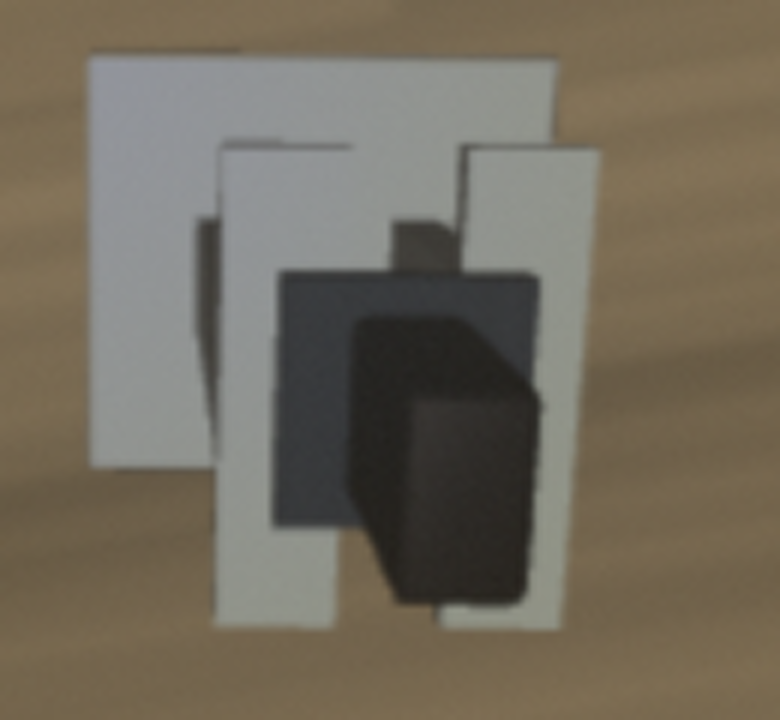

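The white rails measure 52 × 70 mm and the black handle sits over them, so this is the right rest. The seat is at (0.4438, 0.2233), yaw 80°. Moving over it and descending.

arm_command(targets=[[1,12,-10,0,0],[1,12,-10,0,0],[1,12,-10.4,0,0],[1,0,0,5,0],[1,0,0,0,0],[1,0,0,0,0],[1,0,0,0,0],[1,0,0,0,0]])

```text
t: 2.25
tcp_pos: [0.4438, 0.2237, 0.257]
orientation: [3.142, -0.0, -1.741]
ft_force: [-0.1, -0.4, 0.1]
opening: 1.0
```

```bash
python3 see.py wrist w2
```

```text
2.3 [0.4439 0.2236 0.2571] [-180.      0.    -99.74] [-0.39  0.4   0.36] [ 0.04 -0.02 -0.02] 1.004
```

View pics/w2.png

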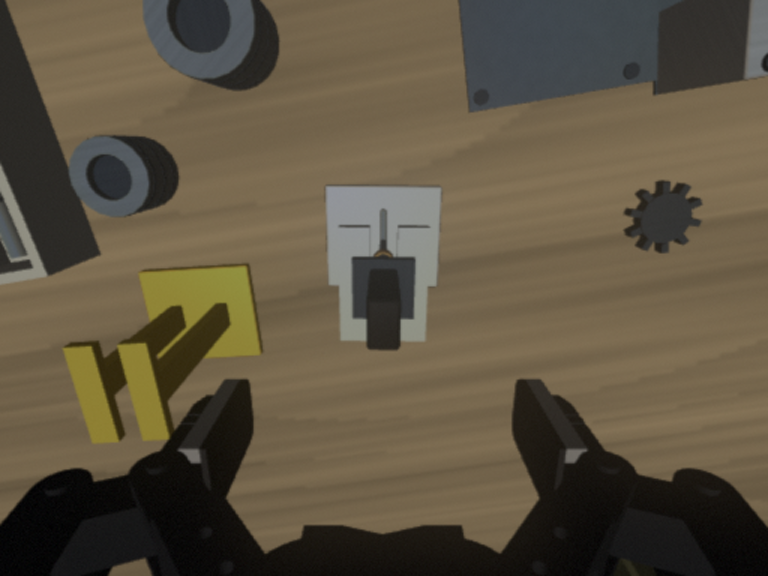

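The handle is centred between the fingers at column 384 and the foot points away up the slot. Descending 74 mm and closing.

arm_command(targets=[[1,0,0,15,0],[1,0,0,18,0],[1,0,0,18,0],[1,0,0,15,0],[1,0,0,8,0],[1,0,0,0,0],[-1,0,0,0,0],[-1,0,0,0,0]], newtons=80)

```text
t: 2.97
tcp_pos: [0.4446, 0.2233, 0.1844]
orientation: [-3.14, 0.001, -1.742]
ft_force: [-0.2, 0.3, 0.3]
opening: 0.745
```

arm_command(targets=[[-1,0,0,0,0],[-1,0,0,0,0],[-1,0,0,0,0],[-1,0,0,0,0],[-1,0,0,0,0],[-1,0,0,0,0],[-1,0,0,0,0],[-1,0,0,0,0]])

```text
t: 3.63
tcp_pos: [0.4444, 0.2231, 0.1836]
orientation: [-3.141, 0.001, -1.742]
ft_force: [0.2, 1.2, 4.0]
opening: 0.163
```

```bash
python3 see.py wrist w3
```

```text
3.6833 [0.4444 0.2231 0.1836] [-1.7995e+02  4.0000e-02 -9.9800e+01] [-1.16  0.89  5.11] [ 0.33  0.12 -0.04] 0.164
```

View pics/w3.png

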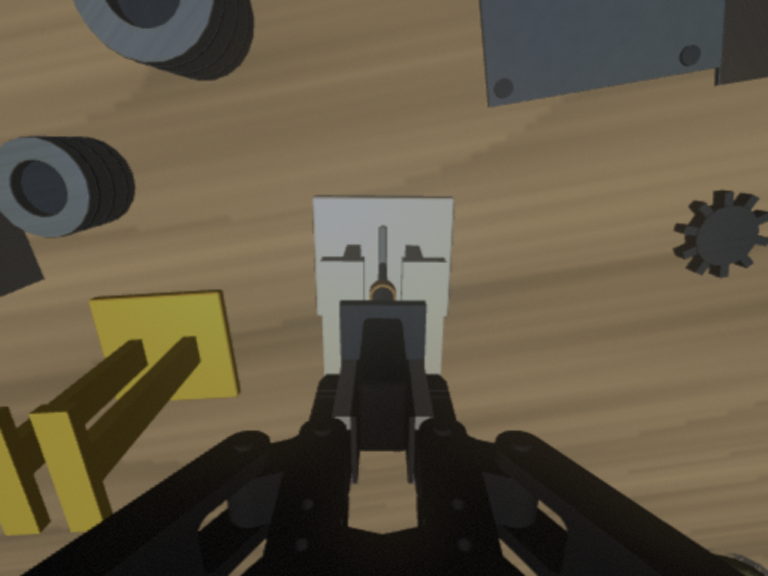

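Gripped at 0.163 opening, with both pads on the handle (columns 350–415) and the flange still on the rails. Lifting straight up 142 mm.

arm_command(targets=[[-1,0,0,-5,0],[-1,0,0,-12,0],[-1,0,0,-20,0],[-1,0,0,-25,0],[-1,0,0,-25,0],[-1,0,0,-25,0],[-1,0,0,-20,0],[-1,0,0,-10,0]])

```text
t: 4.35
tcp_pos: [0.4445, 0.2228, 0.3281]
orientation: [-3.14, 0.002, -1.742]
ft_force: [0.3, -0.7, -1.8]
opening: 0.168
```

```bash
python3 see.py wrist w4; python3 see.py side s4 240 150 80 130 4
```

```text
4.4 [0.4447 0.223  0.3288] [-1.7983e+02  1.6000e-01 -9.9820e+01] [-0.84 -1.18 -0.63] [-0.12 -0.01 -0.04] 0.169
4.45 [0.4445 0.2232 0.3266] [-1.7992e+02  1.0000e-01 -9.9810e+01] [-0.76  0.01 -2.59] [ 0.02 -0.01  0.01] 0.168
```

View pics/s4.png

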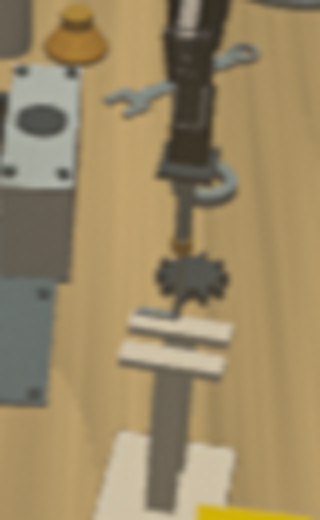

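View pics/w4.png

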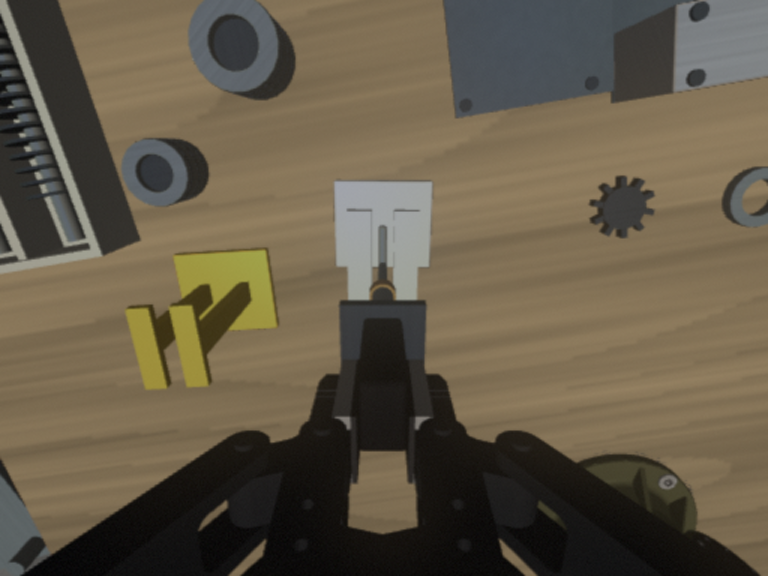

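Run:
```python
from h import *
im=pickle.load(open("s4.pkl","rb"));w=pickle.load(open("w4.pkl","rb"))
for z in np.arange(.155,.195,.005):
    ax=np.array([.4443,.2232,z]);t=ax+np.array([.985,-.17,0])*.025
    print(z.round(3),[((proj(im,p)-[240,150])*4).round(0) for p in(ax,t)],[(proj(w,p)*1.5).round(0) for p in(ax,t)])
```

```text
0.155 [array([176., 331.]), array([139., 326.])] [array([383., 259.]), array([383., 225.])]
0.16 [array([176., 326.]), array([140., 320.])] [array([383., 261.]), array([383., 226.])]
0.165 [array([176., 320.]), array([140., 314.])] [array([383., 262.]), array([383., 227.])]
0.17 [array([177., 314.]), array([140., 309.])] [array([383., 264.]), array([383., 229.])]
0.175 [array([177., 309.]), array([141., 303.])] [array([383., 266.]), array([383., 230.])]
0.18 [array([178., 303.]), array([141., 297.])] [array([383., 268.]), array([383., 232.])]
0.185 [array([178., 297.]), array([141., 292.])] [array([383., 270.]), array([383., 233.])]
0.19 [array([179., 291.]), array([142., 286.])] [array([383., 272.]), array([383., 235.])]
0.195 [array([179., 286.]), array([142., 280.])] [array([383., 274.]), array([383., 236.])]
```

Run:
```python
import numpy as np
y=np.radians(-99.8);w=np.array([.4,.7]+[1]*12+[.7,.4]);w/=w.sum()
D=np.array([155.9,-355.4])
for i,a in enumerate(w):
    d=D*a;tx=np.array([np.cos(y),np.sin(y)]);ty=np.array([np.sin(y),-np.cos(y)])
    print([-1,round(float(d@tx),1),round(float(d@ty),1),0,round(80.6*a,2)]);y-=np.radians(80.6*a)
```

```text
[-1, 9.1, -6.0, 0, np.float64(2.27)]
[-1, 15.5, -11.2, 0, np.float64(3.97)]
[-1, 21.0, -17.5, 0, np.float64(5.68)]
[-1, 19.2, -19.5, 0, np.float64(5.68)]
[-1, 17.2, -21.3, 0, np.float64(5.68)]
[-1, 15.0, -22.9, 0, np.float64(5.68)]
[-1, 12.6, -24.2, 0, np.float64(5.68)]
[-1, 10.2, -25.4, 0, np.float64(5.68)]
[-1, 7.6, -26.2, 0, np.float64(5.68)]
[-1, 5.0, -26.9, 0, np.float64(5.68)]
[-1, 2.3, -27.2, 0, np.float64(5.68)]
[-1, -0.4, -27.3, 0, np.float64(5.68)]
[-1, -3.1, -27.2, 0, np.float64(5.68)]
[-1, -5.8, -26.7, 0, np.float64(5.68)]
[-1, -5.9, -18.2, 0, np.float64(3.97)]
[-1, -4.1, -10.1, 0, np.float64(2.27)]
```

arm_command(targets=[[-1,9,-6,0,2.3],[-1,15.5,-11,0,4],[-1,21,-17.5,0,5.7],[-1,19,-19.5,0,5.7],[-1,17,-21.5,0,5.7],[-1,15,-23,0,5.7],[-1,12.5,-24,0,5.7],[-1,10,-25.5,0,5.7]])

```text
t: 5.12
tcp_pos: [0.5222, 0.044, 0.3229]
orientation: [3.14, -0.003, -2.455]
ft_force: [0.6, 0.6, -2.1]
opening: 0.164
```

arm_command(targets=[[-1,7.5,-26,0,5.7],[-1,5,-27,0,5.7],[-1,2.5,-27,0,5.7],[-1,-0.5,-27.5,0,5.7],[-1,-3,-27,0,5.6],[-1,-6,-27,0,5.5],[-1,-6,-18,0,4],[-1,-4,-10,0,2.3]])

```text
t: 5.78
tcp_pos: [0.5996, -0.1342, 0.322]
orientation: [-3.141, -0.005, 3.126]
ft_force: [0.1, -0.2, -2.5]
opening: 0.164
```

arm_command(targets=[[-1,0,0,0,0],[-1,0,0,0,0],[-1,0,0,0,0],[-1,0,0,0,0],[-1,0,0,0,0],[-1,0,0,0,0],[-1,0,0,0,0],[-1,0,0,0,0]])

```text
t: 6.45
tcp_pos: [0.5997, -0.1315, 0.3252]
orientation: [-3.142, 0.0, 3.133]
ft_force: [-0.4, -0.5, -2.2]
opening: 0.169
```

```bash
python3 see.py wrist w5; python3 see.py side s5 150 80 160 150 5
```

```text
6.5 [ 0.5997 -0.1316  0.3252] [-1.8000e+02  2.0000e-02  1.7953e+02] [-0.04 -0.29 -1.36] [-0.03  0.02  0.07] 0.164
6.55 [ 0.5997 -0.1316  0.3251] [-1.8000e+02  1.0000e-02  1.7952e+02] [-0.83 -0.12 -2.27] [-0.04  0.03  0.01] 0.166
```

View pics/s5.png

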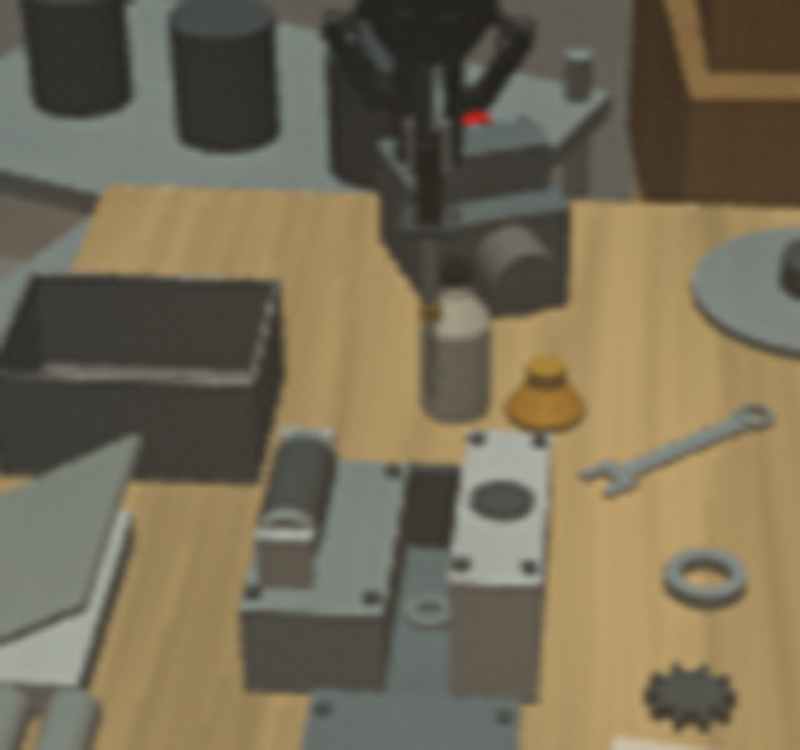

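View pics/w5.png

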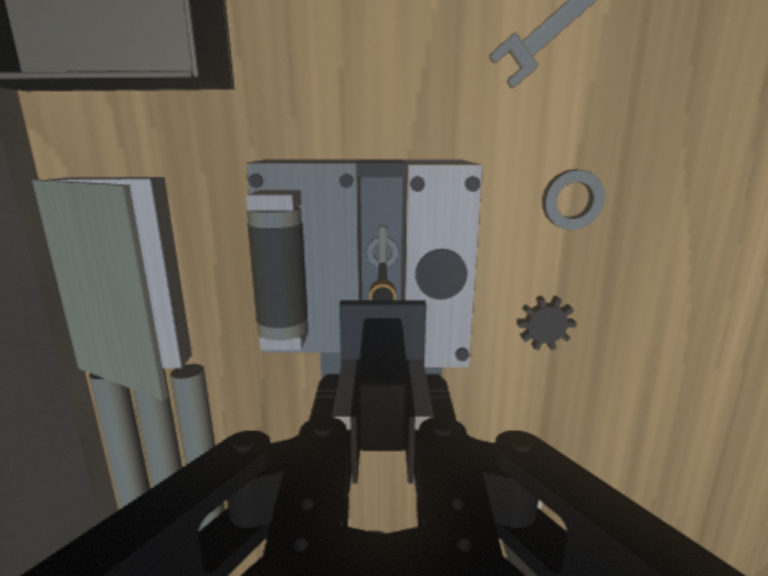

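Run:
```python
from h import *
im=pickle.load(open("w5.pkl","rb"));crop(im,160,100,170,150,4.5,"pics/w5c.png")
```

```text
(no output)
```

View pics/w5c.png

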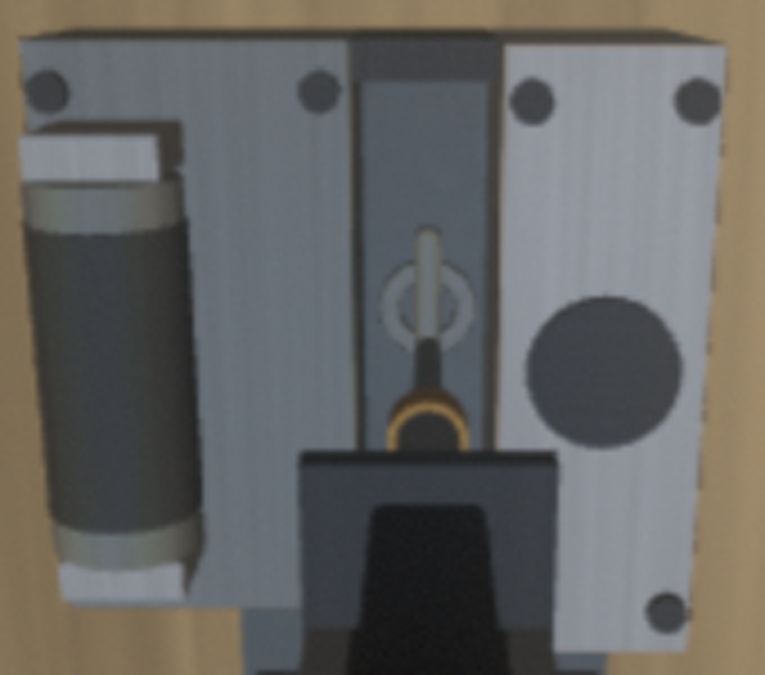

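Run:
```python
from h import *
from scipy.optimize import least_squares
im=pickle.load(open("w5.pkl","rb"))
T=lambda p:(np.array(p)+.5)/4.5-.5+[160,100]
o=[((22,38),(116,-180,70)),((350,40),(21,-180,70)),((65,607),(116,0,70)),((503,45),(-21,-180,100)),((727,45),(-81,-180,100)),((685,652),(-81,0,100))]
def tr(x,l):
    l=np.array(l)/1e3;c,s=np.cos(x[2]),np.sin(x[2]);return np.array([x[0]+c*l[0]-s*l[1],x[1]+s*l[0]+c*l[1],l[2]])
f=lambda x:np.concatenate([proj(im,tr(x,l))-T(p) for p,l in o])
r=least_squares(f,[.6,-.013,0]);F=r.x;print(F[:2].round(4),np.degrees(F[2]).round(2),r.fun.round(1))
for p in [(427,307),(380,307),(474,307),(427,260),(427,354)]:
    q=atz(im,*T(p),.009)[:2]-F[:2];c,s=np.cos(F[2]),np.sin(F[2]);print(p,(np.array([c*q[0]+s*q[1],-s*q[0]+c*q[1]])*1e3).round(1))
for z in (.16,.165,.17):print(z,(proj(im,[.5998,-.1316-.025,z])-[160,100])*4.5)
q=np.array([.5997,-.1316])-F[:2];print("rod in frame",c*q[0]+s*q[1],-s*q[0]+c*q[1])
```

```text
[ 0.6035 -0.0142] -0.79 [-1.  -0.3  0.1 -0.4  0.4  0.3 -0.  -0.1  0.6  0.2  0.1  0.6]
(427, 307) [ -1.3 -87. ]
(380, 307) [ 15.1 -87. ]
(474, 307) [-17.8 -87.1]
(427, 260) [  -1.2 -103.7]
(427, 354) [ -1.4 -70. ]
0.16 [427.91722896 223.36789715]
0.165 [427.94296365 227.22268038]
0.17 [427.96949488 231.19677769]
rod in frame -0.002215483305894303 -0.11746935882121032
```

The ring is at frame (-1, -87), with its rear at -104. The rod is at (-1…-2, -117.5), which puts it behind the ring and central in the gap. The foot at crop (427,230) is aligned with the gap. Descending to just above the estimated floor contact at TCP z ≈ 0.166.

arm_command(targets=[[-1,0,0,8,0],[-1,0,0,16,0],[-1,0,0,20,0],[-1,0,0,20,0],[-1,0,0,20,0],[-1,0,0,20,0],[-1,0,0,14,0],[-1,0,0,6,0]])

```text
t: 7.22
tcp_pos: [0.5985, -0.1316, 0.1974]
orientation: [3.141, -0.005, 3.133]
ft_force: [-0.4, 0.3, -1.7]
opening: 0.168
```

arm_command(targets=[[-1,0,0,6,0],[-1,0,0,6,0],[-1,0,0,5,0],[-1,0,0,4,0],[-1,0,0,3,0],[-1,0,0,0,0],[-1,0,0,0,0],[-1,0,0,0,0]])

```text
t: 7.88
tcp_pos: [0.5999, -0.1319, 0.1775]
orientation: [-3.141, 0.001, 3.133]
ft_force: [0.4, -0.1, -2.4]
opening: 0.169
```

```bash
python3 see.py wrist w6; python3 see.py side s6 190 120 80 110 5
```

```text
7.9333 [ 0.6    -0.1319  0.1776] [-1.7999e+02  5.0000e-02  1.7950e+02] [ 0.37 -0.18 -2.79] [ 0.01 -0.01 -0.05] 0.166
7.9833 [ 0.5999 -0.1319  0.1775] [-1.7999e+02  4.0000e-02  1.7950e+02] [ 0.13  0.64 -2.92] [-0.04 -0.02 -0.06] 0.168
```

View pics/s6.png

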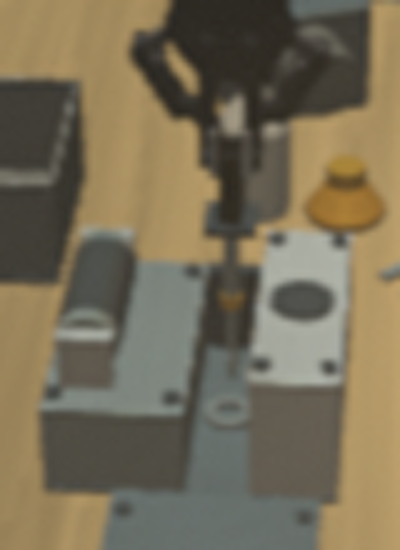

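View pics/w6.png

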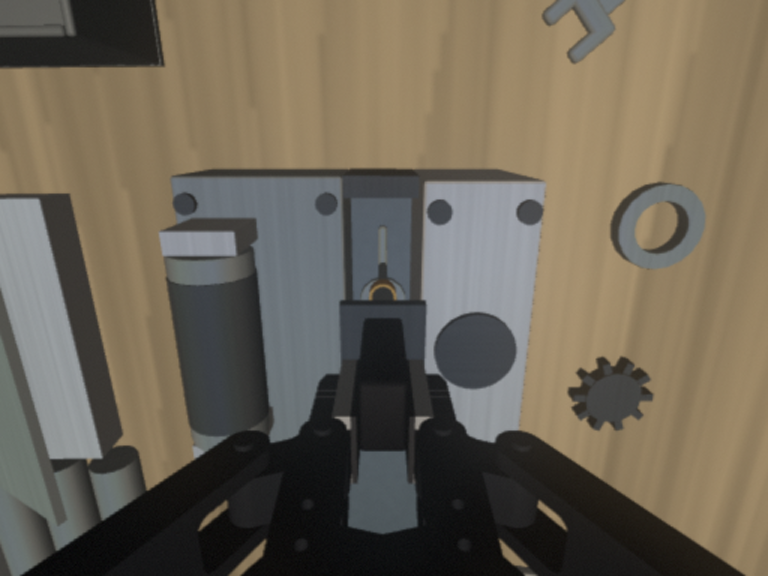

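The foot is in the gap behind the ring, which is undisturbed at side crop (227,408). Baseline Fz is about -2.5 N. Feeling down in small steps.

arm_command(targets=[[-1,0,0,1,0],[-1,0,0,1,0],[-1,0,0,0.7,0],[-1,0,0,0.7,0],[-1,0,0,0.6,0],[-1,0,0,0.5,0],[-1,0,0,0.5,0],[-1,0,0,0,0]])

```text
t: 8.65
tcp_pos: [0.5997, -0.1318, 0.1719]
orientation: [-3.141, -0.0, 3.133]
ft_force: [0.2, 0.2, -2.5]
opening: 0.172
```

arm_command(targets=[[-1,0,0,0.4,0],[-1,0,0,0.4,0],[-1,0,0,0.4,0],[-1,0,0,0.4,0],[-1,0,0,0.4,0],[-1,0,0,0,0],[-1,0,0,0,0],[-1,0,0,0,0]])

```text
t: 9.32
tcp_pos: [0.5997, -0.1319, 0.1701]
orientation: [-3.141, 0.0, 3.133]
ft_force: [0.6, 0.6, -2.5]
opening: 0.167
```

arm_command(targets=[[-1,0,0,0.4,0],[-1,0,0,0.4,0],[-1,0,0,0.4,0],[-1,0,0,0.3,0],[-1,0,0,0,0],[-1,0,0,0,0],[-1,0,0,0,0],[-1,0,0,0,0]])

```text
t: 9.98
tcp_pos: [0.5997, -0.1319, 0.1685]
orientation: [-3.141, -0.0, 3.133]
ft_force: [0.8, -0.2, -2.3]
opening: 0.166
```

arm_command(targets=[[-1,0,0,0.4,0],[-1,0,0,0.4,0],[-1,0,0,0.4,0],[-1,0,0,0,0],[-1,0,0,0,0],[-1,0,0,0,0],[-1,0,0,0,0],[-1,0,0,0,0]])

```text
t: 10.65
tcp_pos: [0.5998, -0.1318, 0.1674]
orientation: [-3.142, 0.0, 3.133]
ft_force: [0.9, -0.3, -1.3]
opening: 0.166
```

arm_command(targets=[[-1,0,0,0.4,0],[-1,0,0,0.3,0],[-1,0,0,0.3,0],[-1,0,0,0,0],[-1,0,0,0,0],[-1,0,0,0,0],[-1,0,0,0,0],[-1,0,0,0,0]])

```text
t: 11.32
tcp_pos: [0.5998, -0.1318, 0.1663]
orientation: [-3.141, 0.0, 3.133]
ft_force: [0.2, 1.2, -3.0]
opening: 0.172
```

arm_command(targets=[[-1,0,0,0.4,0],[-1,0,0,0.3,0],[-1,0,0,0.3,0],[-1,0,0,0,0],[-1,0,0,0,0],[-1,0,0,0,0],[-1,0,0,0,0],[-1,0,0,0,0]])

```text
t: 11.98
tcp_pos: [0.5997, -0.1318, 0.1653]
orientation: [-3.141, -0.0, 3.133]
ft_force: [0.4, 1.0, -1.8]
opening: 0.17
```

arm_command(targets=[[-1,0,0,0.4,0],[-1,0,0,0.3,0],[-1,0,0,0.3,0],[-1,0,0,0,0],[-1,0,0,0,0],[-1,0,0,0,0],[-1,0,0,0,0],[-1,0,0,0,0]])

```text
t: 12.65
tcp_pos: [0.5998, -0.1319, 0.1644]
orientation: [-3.141, 0.0, 3.133]
ft_force: [-0.4, -0.3, -1.0]
opening: 0.169
```

arm_command(targets=[[-1,0,0,0.4,0],[-1,0,0,0.3,0],[-1,0,0,0.3,0],[-1,0,0,0,0],[-1,0,0,0,0],[-1,0,0,0,0],[-1,0,0,0,0],[-1,0,0,0,0]])

```text
t: 13.32
tcp_pos: [0.5999, -0.132, 0.164]
orientation: [-3.141, 0.001, 3.133]
ft_force: [-1.2, 0.8, 4.0]
opening: 0.171
```

Contact at TCP z 0.164: Fz went from -2.5 to +4 N, about 6 N. That makes the foot about 126.5 mm long, within the given range. Lifting 1.5 mm and drawing slowly along +y.

arm_command(targets=[[-1,0,0,-0.8,0],[-1,0,0,-0.7,0],[-1,0,2,0,0],[-1,0,3,0,0],[-1,0,3,0,0],[-1,0,3,0,0],[-1,0,3,0,0],[-1,0,3,0,0]])

```text
t: 13.98
tcp_pos: [0.5998, -0.1143, 0.1645]
orientation: [3.142, -0.001, 3.133]
ft_force: [-0.3, -0.6, -2.5]
opening: 0.166
```

arm_command(targets=[[-1,0,3,0,0],[-1,0,3,0,0],[-1,0,3,0,0],[-1,0,3,0,0],[-1,0,3,0,0],[-1,0,3,0,0],[-1,0,3,0,0],[-1,0,3,0,0]])

```text
t: 14.65
tcp_pos: [0.6001, -0.0905, 0.1648]
orientation: [-3.141, -0.0, 3.133]
ft_force: [-0.3, -0.6, -2.6]
opening: 0.169
```

```bash
python3 see.py wrist w7 ; python3 see.py side s7 190 120 80 110 5
```

```text
14.7 [ 0.6001 -0.0901  0.1648] [179.99   0.   179.52] [-0.22 -0.47 -1.88] [-0.03 -0.02 -0.05] 0.172
14.75 [ 0.6001 -0.0904  0.1648] [180.     0.   179.53] [ 0.05 -1.06 -2.33] [-0.04 -0.02 -0.05] 0.164
```

View pics/s7.png

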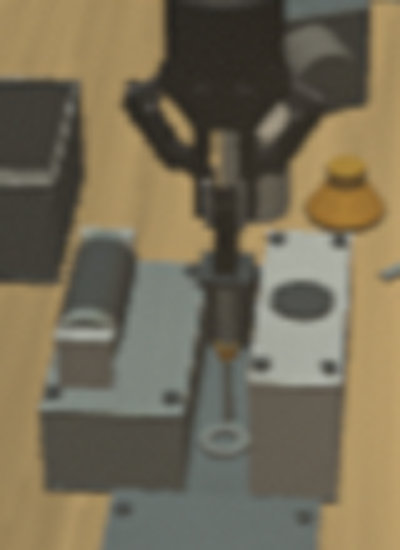

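The ring has moved forward to side crop (224,438) with the bar at its rear centre. Continuing.

arm_command(targets=[[-1,0,2,0,0],[-1,0,3,0,0],[-1,0,3,0,0],[-1,0,3,0,0],[-1,0,3,0,0],[-1,0,3,0,0],[-1,0,3,0,0],[-1,0,3,0,0]])

```text
t: 15.42
tcp_pos: [0.6003, -0.0675, 0.1649]
orientation: [-3.141, 0.0, 3.133]
ft_force: [-0.0, -0.5, -2.0]
opening: 0.168
```

arm_command(targets=[[-1,0,3,0,0],[-1,0,3,0,0],[-1,0,3,0,0],[-1,0,3,0,0],[-1,0,3,0,0],[-1,0,3,0,0],[-1,0,3,0,0],[-1,0,3,0,0]])

```text
t: 16.08
tcp_pos: [0.6005, -0.0436, 0.1648]
orientation: [-3.141, -0.0, 3.133]
ft_force: [-1.3, -0.2, -2.3]
opening: 0.17
```

```bash
python3 see.py side s8 190 140 80 110 5; python3 see.py top t8 205 105 150 100 5
```

```text
16.1333 [ 0.6006 -0.0431  0.1648] [179.99   0.   179.52] [ 0.16  0.73 -1.92] [0.01 0.   0.06] 0.168
16.1833 [ 0.6005 -0.0433  0.1648] [179.99   0.   179.53] [ 0.32 -0.12 -2.19] [-0.02  0.05  0.01] 0.167
```

View pics/s8.png

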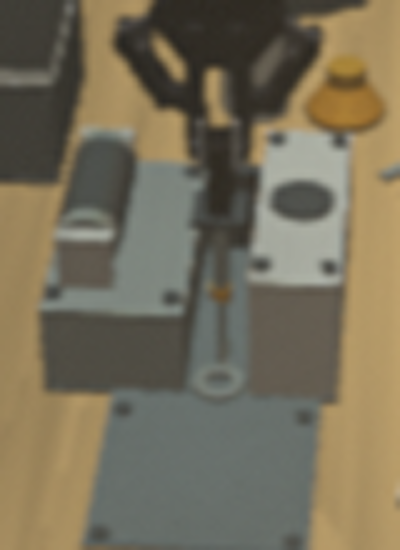

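View pics/t8.png

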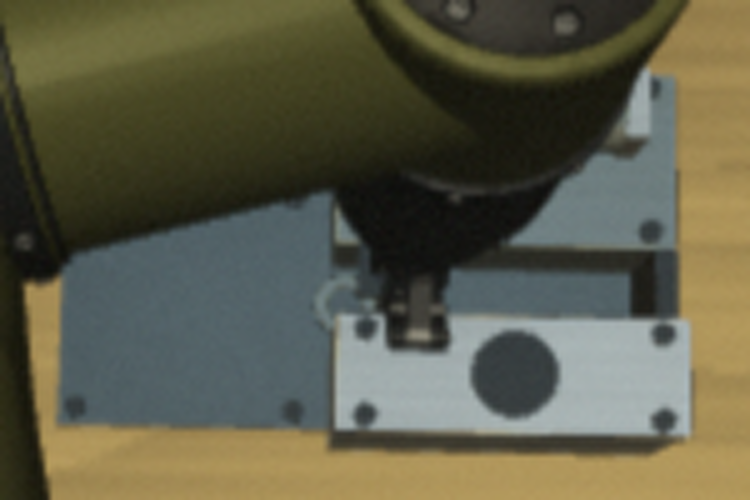

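The ring is at side crop (218,378), half out of the mouth, with the bar almost central behind it. Continuing.

arm_command(targets=[[-1,0,2,0,0],[-1,0,3,0,0],[-1,0,3,0,0],[-1,0,3,0,0],[-1,0,3,0,0],[-1,0,3,0,0],[-1,0,3,0,0],[-1,0,3,0,0]])

```text
t: 16.85
tcp_pos: [0.6007, -0.0205, 0.1648]
orientation: [-3.142, -0.0, 3.133]
ft_force: [-0.8, -1.2, -2.0]
opening: 0.168
```

arm_command(targets=[[-1,0,3,0,0],[-1,0,3,0,0],[-1,0,3,0,0],[-1,0,3,0,0],[-1,0,3,0,0],[-1,0,3,0,0],[-1,0,2,0,0],[-1,0,1,0,0]])

```text
t: 17.52
tcp_pos: [0.6009, 0.0005, 0.1648]
orientation: [-3.141, -0.0, 3.133]
ft_force: [-0.2, 0.3, -2.8]
opening: 0.165
```

```bash
python3 see.py side s9 190 140 80 110 5; python3 see.py top t9 205 105 150 100 5
```

```text
17.5667 [6.009e-01 5.000e-04 1.648e-01] [-180.     -0.    179.52] [ 0.4   0.07 -1.99] [ 0.01 -0.01 -0.01] 0.167
17.6167 [6.009e-01 4.000e-04 1.648e-01] [-180.      0.    179.51] [-0.5  -0.05 -2.27] [-0.04  0.05  0.  ] 0.163
```

View pics/s9.png

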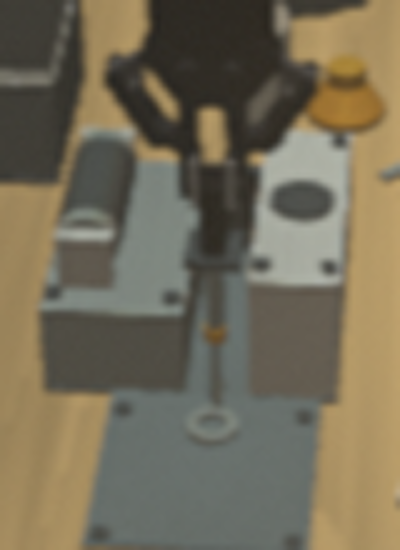

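View pics/t9.png

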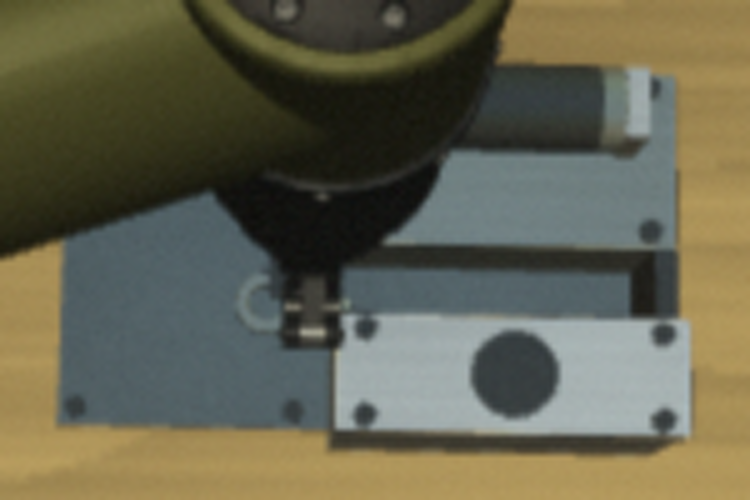

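The ring is at side crop (212,423), fully out of the mouth with its rear about 17 mm clear. Drawing it 14 mm further, then backing off 5 mm and lifting.

arm_command(targets=[[-1,0,2,0,0],[-1,0,3,0,0],[-1,0,3,0,0],[-1,0,3,0,0],[-1,0,2,0,0],[-1,0,1,0,0],[-1,0,0,0,0],[-1,0,-5,0,0]])

```text
t: 18.28
tcp_pos: [0.601, 0.0097, 0.1647]
orientation: [3.141, -0.0, 3.134]
ft_force: [-0.7, -2.2, -3.1]
opening: 0.166
```

arm_command(targets=[[-1,0,0,0,0],[-1,0,0,-8,0],[-1,0,0,-18,0],[-1,0,0,-25,0],[-1,0,0,-30,0],[-1,0,0,-30,0],[-1,0,0,-30,0],[-1,0,0,-22,0]])

```text
t: 18.95
tcp_pos: [0.601, 0.0086, 0.3319]
orientation: [3.142, 0.004, 3.132]
ft_force: [1.1, 0.5, -1.2]
opening: 0.162
```

```bash
python3 see.py wrist w10; python3 see.py side s10 190 140 80 110 5
```

```text
19.0 [0.6017 0.0081 0.3363] [179.99   0.55 179.44] [-2.79 -1.47  2.04] [-0.25  0.39  0.01] 0.168
19.05 [0.6019 0.0085 0.334 ] [179.95   0.5  179.45] [-1.12  0.4  -1.46] [-0.   -0.02  0.03] 0.167
```

View pics/s10.png

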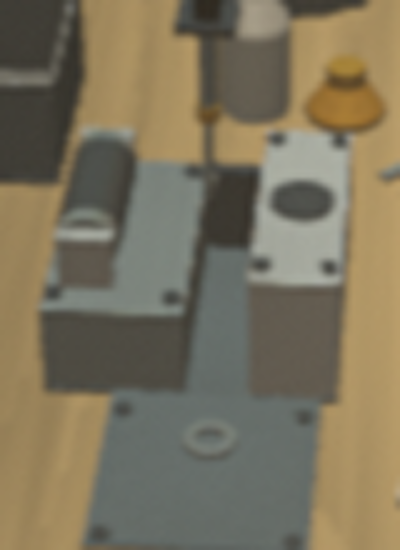

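View pics/w10.png

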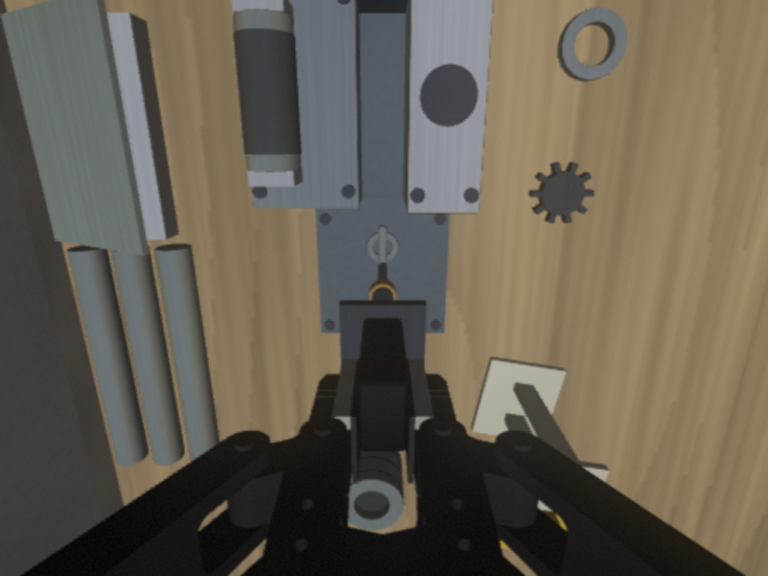

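The ring lies flat on the open plate at side crop (210,438), well clear of the mouth edge at row ~395. Now returning the rod.

Run:
```python
import numpy as np
y=np.radians(179.5);w=np.array([.3,.6]+[1]*11+[.8,.5,.3]);w/=w.sum()
D=np.array([444.4-601.5,223.1-8.5])
for i,a in enumerate(w):
    d=D*a;tx=np.array([np.cos(y),np.sin(y)]);ty=np.array([np.sin(y),-np.cos(y)])
    print([-1,round(float(d@tx),1),round(float(d@ty),1),0,float(round(-80.7*a,2))]);y+=np.radians(80.7*a)
```

```text
[-1, 3.5, 4.7, 0, -1.79]
[-1, 6.8, 9.7, 0, -3.59]
[-1, 10.2, 16.8, 0, -5.98]
[-1, 8.4, 17.8, 0, -5.98]
[-1, 6.5, 18.6, 0, -5.98]
[-1, 4.6, 19.2, 0, -5.98]
[-1, 2.5, 19.5, 0, -5.98]
[-1, 0.5, 19.7, 0, -5.98]
[-1, -1.6, 19.6, 0, -5.98]
[-1, -3.6, 19.4, 0, -5.98]
[-1, -5.6, 18.9, 0, -5.98]
[-1, -7.5, 18.2, 0, -5.98]
[-1, -9.4, 17.3, 0, -5.98]
[-1, -8.9, 13.0, 0, -4.78]
[-1, -6.2, 7.6, 0, -2.99]
[-1, -4.0, 4.4, 0, -1.79]
```

arm_command(targets=[[-1,3.5,4.5,0,-1.8],[-1,7,9.5,0,-3.6],[-1,10,17,0,-6],[-1,8.5,18,0,-6],[-1,6.5,18.5,0,-6],[-1,4.5,19,0,-6],[-1,2.5,19.5,0,-6],[-1,0.5,19.5,0,-6]])

```text
t: 19.72
tcp_pos: [0.5195, 0.1192, 0.3262]
orientation: [3.141, -0.002, -2.421]
ft_force: [-0.4, 0.3, -1.8]
opening: 0.168
```

arm_command(targets=[[-1,-1.5,19.5,0,-6],[-1,-3.5,19.5,0,-6],[-1,-5.5,19,0,-6],[-1,-7.5,18,0,-6],[-1,-9.5,17.5,0,-6],[-1,-9,13,0,-4.7],[-1,-6,7.5,0,-2.9],[-1,-4,4.5,0,-1.7]])

```text
t: 20.38
tcp_pos: [0.4421, 0.2236, 0.3264]
orientation: [3.14, -0.001, -1.737]
ft_force: [0.1, -0.3, -2.9]
opening: 0.169
```

arm_command(targets=[[-1,0,0,0,0],[-1,0,0,0,0],[-1,0,0,0,0],[-1,0,0,0,0],[-1,0,0,0,0],[-1,0,0,0,0],[-1,0,0,0,0],[-1,0,0,0,0]])

```text
t: 21.05
tcp_pos: [0.4435, 0.2226, 0.3278]
orientation: [3.142, -0.0, -1.742]
ft_force: [-0.1, -0.1, -2.5]
opening: 0.163
```

```bash
python3 see.py wrist w11
```

```text
21.1 [0.4435 0.2227 0.3278] [ 1.800e+02 -1.000e-02 -9.982e+01] [-0.45  0.56 -2.24] [0.02 0.03 0.01] 0.163
```

View pics/w11.png

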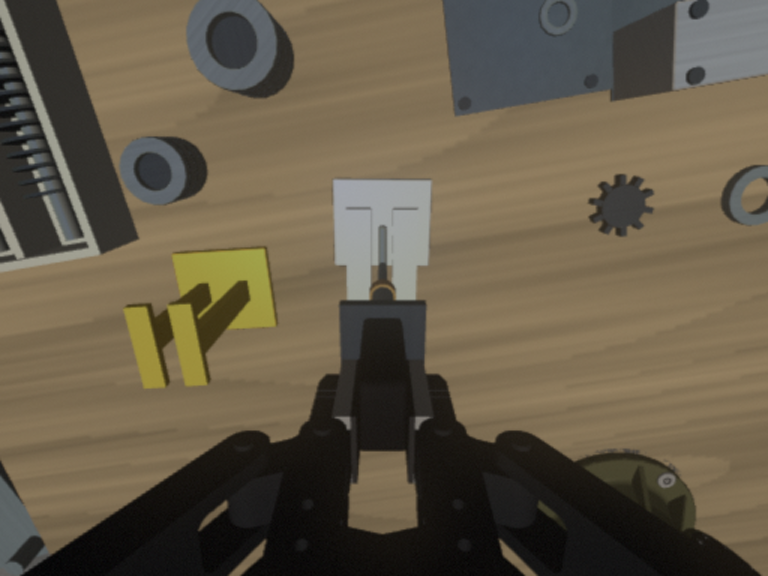

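Aligned: the foot at column 382 lies between rail edges 372 and 392, as it did on lift-off. Correcting by under 1 mm and descending.

arm_command(targets=[[-1,-0.5,-0.8,3,0],[-1,0,0,10,0],[-1,0,0,15,0],[-1,0,0,18,0],[-1,0,0,18,0],[-1,0,0,18,0],[-1,0,0,12,0],[-1,0,0,6,0]])

```text
t: 21.77
tcp_pos: [0.4436, 0.2227, 0.225]
orientation: [3.139, -0.003, -1.742]
ft_force: [-1.2, -0.7, -2.0]
opening: 0.171
```

arm_command(targets=[[-1,0,0,10,0],[-1,0,0,12,0],[-1,0,0,8,0],[-1,0,0,4,0],[-1,0,0,2,0],[-1,0,0,0,0],[-1,0,0,0,0],[-1,0,0,0,0]])

```text
t: 22.43
tcp_pos: [0.4445, 0.2233, 0.1925]
orientation: [-3.141, 0.001, -1.742]
ft_force: [-0.9, 0.3, -2.2]
opening: 0.17
```

Still about 9 mm above seated, with no contact force. Continuing gently.

arm_command(targets=[[-1,0,0,2,0],[-1,0,0,2,0],[-1,0,0,1.5,0],[-1,0,0,1,0],[-1,0,0,0.7,0],[-1,0,0,0.5,0],[-1,0,0,0,0],[-1,0,0,0,0]])

```text
t: 23.1
tcp_pos: [0.4443, 0.2231, 0.1841]
orientation: [-3.142, -0.0, -1.742]
ft_force: [0.0, -0.5, -2.0]
opening: 0.164
```

arm_command(targets=[[-1,0,0,0.4,0],[-1,0,0,0.4,0],[-1,0,0,0.4,0],[-1,0,0,0,0],[-1,0,0,0,0],[-1,0,0,0,0],[-1,0,0,0,0],[-1,0,0,0,0]])

```text
t: 23.77
tcp_pos: [0.4444, 0.2232, 0.1836]
orientation: [-3.141, 0.0, -1.742]
ft_force: [-3.0, 0.2, 6.3]
opening: 0.169
```

```bash
python3 see.py wrist w12 180 110 150 130 5; python3 see.py side s12 255 190 60 90 6
```

```text
23.8167 [0.4444 0.2232 0.1836] [-1.7996e+02  3.0000e-02 -9.9800e+01] [-2.61 -0.59  5.57] [-0.15  1.16  0.01] 0.164
23.8667 [0.4444 0.2232 0.1836] [-1.7996e+02  3.0000e-02 -9.9790e+01] [-4.21 -0.79  4.99] [-0.14  1.1  -0.03] 0.167
```

View pics/w12.png

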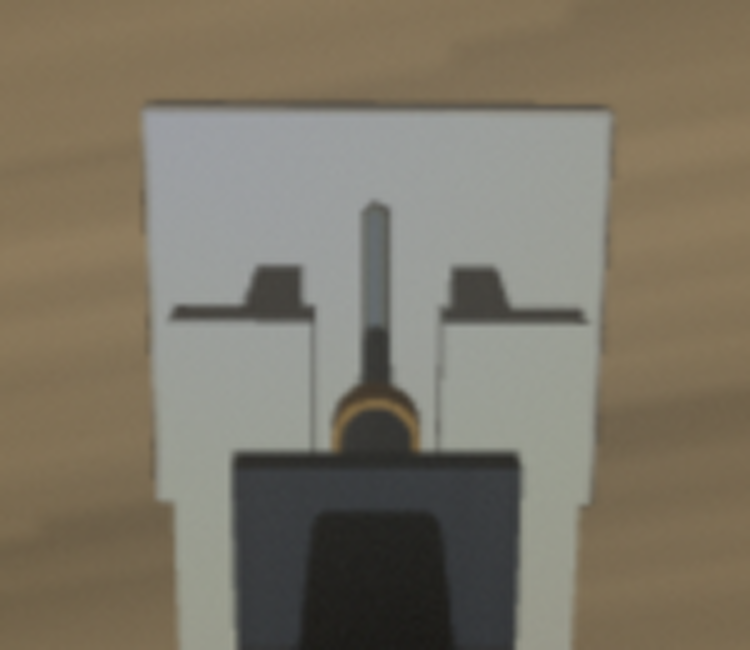

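View pics/s12.png

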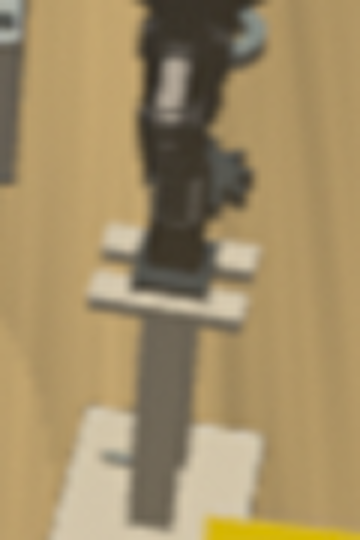

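The flange is seated on both rails: TCP z 0.1836 as at pick-up, and Fz changed by about +8 N. Releasing, then retreating straight up.

arm_command(targets=[[1,0,0,0,0],[1,0,0,0,0],[1,0,0,0,0],[1,0,0,0,0],[1,0,0,0,0],[1,0,0,0,0],[1,0,0,0,0],[1,0,0,0,0]])

```text
t: 24.53
tcp_pos: [0.4443, 0.2231, 0.1829]
orientation: [-3.142, -0.0, -1.742]
ft_force: [-0.2, -0.1, -0.3]
opening: 1.0
```

arm_command(targets=[[1,0,0,-3,0],[1,0,0,-6,0],[1,0,0,-12,0],[1,0,0,-18,0],[1,0,0,-20,0],[1,0,0,-20,0],[1,0,0,-12,0],[1,0,0,-5,0]])

```text
t: 25.2
tcp_pos: [0.445, 0.2233, 0.2826]
orientation: [-3.138, 0.003, -1.742]
ft_force: [0.3, 0.2, 0.9]
opening: 1.003
```

arm_command(targets=[[1,-8,8,0,0],[1,-15,15,0,0],[1,-20,20,0,0],[1,-20,20,0,0],[1,-15,15,0,0],[1,-8,8,0,0],[1,0,0,0,0],[1,0,0,0,0]])

```text
t: 25.87
tcp_pos: [0.3737, 0.3228, 0.2784]
orientation: [3.141, -0.001, -1.74]
ft_force: [0.6, -0.5, -0.0]
opening: 0.998
```

```bash
python3 see.py wrist w13; python3 see.py side s13; python3 see.py top t13
```

```text
25.9167 [0.3741 0.3224 0.2787] [ 1.800e+02 -4.000e-02 -9.978e+01] [ 0.1   0.18 -0.22] [-0.04 -0.    0.01] 0.998
25.9667 [0.3744 0.3221 0.2787] [-1.800e+02 -3.000e-02 -9.982e+01] [-0.3   0.44 -0.23] [ 0.02  0.01 -0.  ] 0.999
26.0167 [0.3745 0.322  0.2789] [-1.7999e+02 -1.0000e-02 -9.9850e+01] [-0.56  1.04  0.29] [-0.04  0.02 -0.  ] 1.001
```

View pics/s13.png

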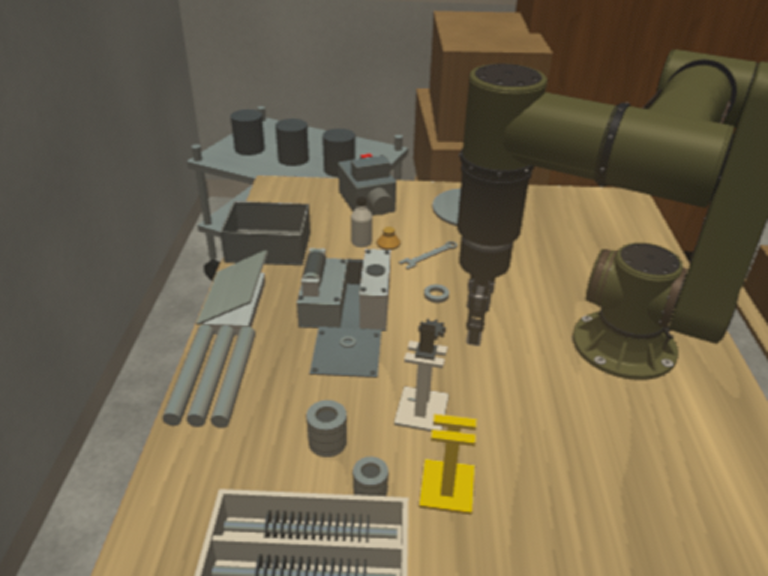

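View pics/t13.png

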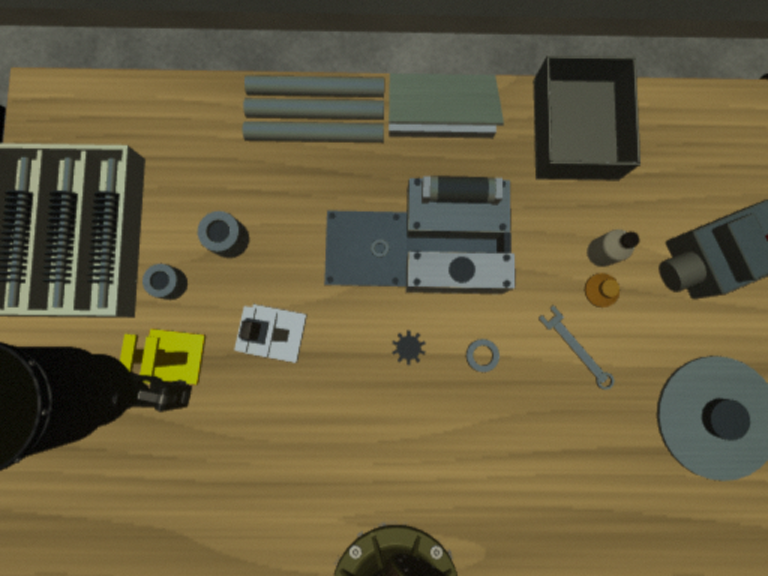

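View pics/w13.png

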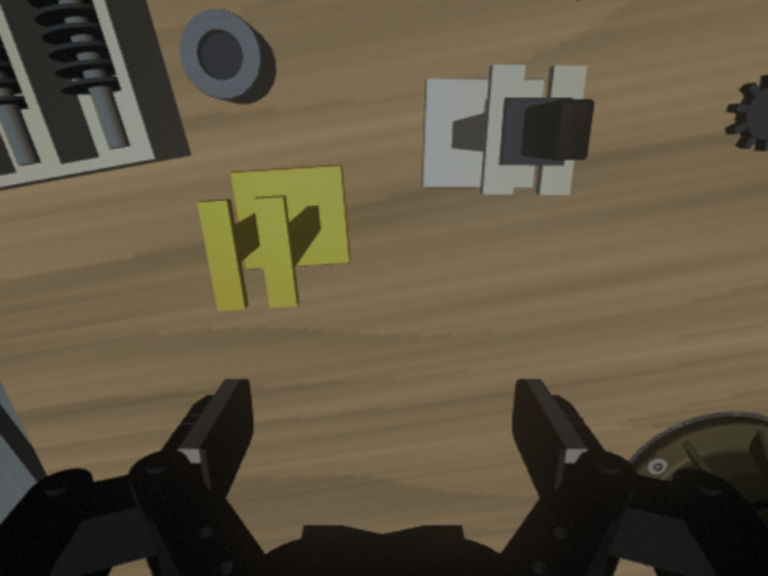

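The ring is at top (380,248), about 46 mm out from the mouth edge at column 405. The rod hangs in the white rest at top (255,332), everything else is where it was, and the gripper touches nothing. Handing in.

```bash
python3 -c "
from workcell import manip
print(manip.job_done())"
```

```text
the job is handed in; nothing more can be done
None
```

The spacer is out of the gap and lying flat on the open front plate, its centre about 46 mm in front of the mouth. The rod is hanging back in its white rest, and I handed the job in at about 26 s.

**What I did:** I took the rod from the rest and lowered its foot behind the ring. I felt for the floor in steps of 1 to 5 mm and made contact at about 6 N, which gives a foot about 126.5 mm below the flange. I then lifted the foot about 0.7 mm off the floor, drew the ring out, and re-hung the rod at the pose I took it from.

**Last checks:**
- **Spacer:** the ring measures about 29 mm clear of the gap in the top view.
- **Rod:** seating showed about 8 N of contact at the same height as at pick-up. The flange rests on both rails.
- **Surroundings:** the other objects show no movement in the final pictures, and the open gripper touches nothing.
- **Forces:** the highest wrist reading I saw was about 6 N. Force is only reported at the end of each move, so a brief higher peak would not have shown.
- **Disagreement:** the cameras differed by about 2 to 3 mm and 0.4 to 1° on the machine frame's pose. That was within the clearances and did not affect the result.

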